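# Free the stuck ink filter and hang it up to drain

### The arm

A 6-joint arm with a two-finger parallel gripper is mounted at the origin on the work surface. World frame = base frame: x ahead of the robot, y to its left, z up, the work surface at z = 0. Lengths are in m, angles in rad, forces in N, time in s.
With the tool pointing down it reaches from about 0.35 to 0.85 m from the base axis. Payload 8.1 kg.
Tool frame: the origin (TCP) lies at the very end of the fingers, on their centre line; the grasp point (between the pads) lies robot.grip_point_offset behind it (robot.grip_point_offset is the distance from the TCP to the grasp point, in m); z points along the fingers, y is the line along which they close (so a half turn about z gives the same grasp; the last joint's range is limited). The gripper opens to 93 mm and grips with 3 to 60 N. Pads are 15 mm wide; open, the fingers measure 128 mm over their backs; the gripper's body (75 mm by 188 mm) begins 65 mm behind the grasp point.
Start: joints at [1.137, 0.13, 1.488, -0, 1.523, -0.085], TCP at [0.205, 0.564, 0.219] pointing down, gripper open.
Joint ranges: [-2.96, 2.96], [-0.89, 2.26], [0.02, 2.5], [-1.34, 4.48], [0, 2.73], [-2.66, 2.66]. Speed limits (rad/s): [2.39, 2.39, 2.79, 3.14, 3.14, 3.14].

### API

Orientations are given as a rotation vector (axis times angle).
In Python, from plant import robot, eyes gives the robot as it stands. The module is installed in compiled form; this text tells all that it offers.
- The arm moves only by the tool apply_moves, never from a script. Its argument "steps" is one flat list of numbers, 7 for each row, row after row: the shift along the tool's x, y, z in units of 30 mm (1.0 is 30 mm), then the turn, a rotation vector about the tool's x, y, z in units of 6 degrees (1.0 is 6 degrees), then the opening in per cent of the stroke, from 0 (shut) to 100 (fully open). In form: [dx, dy, dz, ax, ay, az, fingers, dx, dy, dz, ax, ay, az, fingers, ...]. A call has 1 to 12 rows; each row shifts and turns the commanded pose from where the row before left it, along the tool's axes as they then stand; what a row does not reach is not made up. A row lasts 1/12 s, in which the tool goes at most 41.7 mm and 7.16 degrees, less where a joint would pass 70% of its speed; a pose out of reach is approached as far as the arm can. A call is refused whole if a number of a shift passes 1 or a number of a turn 1, either way. A call with a gripper value outside its range is refused whole. The fingers move at their own pace and stop on an object; "grip_force" is the grip in N (left out, the last holds). Time passes only in rows, so rows that do not move let the fingers close. It gives the time, the measured TCP pose, the force, the opening and the grip force at its end, in the units of the state.
- robot.read_state(): the state, without advancing time (a new reading comes with each control period).
- eyes.read_camera(name): name is "side" or "top"; returns the picture (480x640x3 uint8, red, green, blue); there is no depth.
- eyes.calibration(name): a dict with "K" (3x3 intrinsics, pixels), "R" (3x3) and "t" (3): a world point X has camera coordinates R X + t. Camera axes: x right, y down, z forward; pixel columns grow to the right and rows downward; lengths in m; the calibration is good to about 2 mm. A picture is of the moment at which its call begins. calibration takes no time and is no camera call.
- robot.close_job(): hands the job in; it is judged then, once.
Trained networks look in the newest picture that a camera, given by its name, has taken for a name from the list of things; names that differ only in an ending like _2 or _b are one class to them, and where a whole thing is asked for, a point or a joint stands for the part that bears it (a point fixed in the world has none). Each returns a list of dicts, best first, with "conf" (0 to 1); they miss things now and then, are a little off and sometimes report something else, mostly with a low value. They report only what shows in the picture. A call takes as long as a camera call. They do not tell look-alikes from the thing itself.
- eyes.search_frame(camera, thing): "rect" ([left, top, width, height] in pixels, round what is visible of it).
- eyes.place_of(camera, thing): "xy" ([column, row] in pixels: a listed point, or the origin of a listed thing).
The state is a dict: "t": time; "q": joint angles; "dq": joint speeds; "joint_torque": joint torques, N m; "tool_pos": TCP position; "orientation": TCP orientation; "force": force on the tool from outside, world axes, zero at the start; "wrist_torque": the same for the moment, N m; "opening": finger opening in m; "gripper_force": force on a finger pad.
Only numpy, scipy, OpenCV 4.12 (cv2) and the standard library are available. Lean on these libraries where they do the work, as an engineer would, in place of code of your own. Each camera call takes 0.05 s, during which the arm holds its last target. There are 200 camera calls.

### The job

Swing the hold-down arm of the ink module right out of the way and leave it there. The filter cartridge under it is stuck fast by dried ink: work it out of its socket by twisting it back and forth while pulling up, without lifting, tipping or dragging the module off its place on the bench. Then hang the cartridge upright in the slot of the drain stand, next to the old cartridge that is already there, and leave the old one where it is.

Things in the scene. Friction and masses are not known exactly. Their poses are not given: they have to be found in the camera images.
- cartridge: the stuck white filter cartridge, 164 mm tall, 0.28 to 0.46 kg, upright in the module's socket. Origin: centre of its spigot's lower end; z up its axis. Heights above the origin: spigot 24 mm dia 0 to 40, body 54 mm dia 40 to 130 (flat shoulder below, at 40), bar handle 130 to 164, which is 60 mm long along the cartridge's x, 14 mm thick along y. Seated, the shoulder rests on the module's block
- socket_mouth (a point): centre of the socket's mouth; the spigot sits 40 mm deep below it. Dried seals hold the spigot: a straight pull needs over 35 N, and the module (29 N) lifts first. While the cartridge is being turned, either way (about 0.5 N m), 15 to 26 N of pull draws it out about 3 mm for each radian turned; to rise faster takes more. The hold eases after 23 mm of rise and ends at 33 mm
- module: the ink module, about 3 kg, loose on four rubber feet: steel plate 230 x 180 mm with a 90 mm square aluminium block whose top, with the socket in its middle, is 60 mm above the bench; the valves, pump and damper around it stay below 70 mm. Origin: on the bench, under the socket's axis; z up; the arm's post stands at its -x end
- keeper (a joint): angle of the hold-down arm (rad) about its upright post: 0 when it points along the module's +x, straight over the cartridge; grows counter-clockwise seen from above, to a stop at 1.75; starts at 0 to 0.25; well out of the way from 1.3 on. It turns stiffly (about 1 N at the knob) and stays where it is left
- keeper_pivot (a point): on the axis of the arm's post (16 mm dia), at the underside of the arm: 80 mm from the socket's axis towards the module's -x, 194 mm above the bench; the hub (32 mm dia) reaches 14 mm higher
- keeper_knob (a point): middle of the upright black knob (20 mm dia, 27 mm tall) on the arm's free end, 118 mm from the pivot axis, 214 mm above the bench; the flat steel arm (24 mm wide, 6 mm thick) lies right below it; a rubber pad under the arm clears the cartridge's handle by 2 mm
- stand: the drain stand, steel, fixed: two level rails, 210 mm long and 26 mm wide, a slot 36 mm wide between them, tops 56 mm above the bench, over a drip pan 210 x 120 mm. Origin: on the bench under the middle of the slot; x along the slot, whose ends are closed 101 mm from the middle. A hung cartridge has its spigot in the slot and its shoulder on both rails (its origin 16 mm above the bench)
- free_place (a point): middle of the free half of the slot, level with the rail tops, 50 mm from the stand's middle along its +x
- old_cartridge: an old cartridge of the same shape and origin, already hanging in the slot, 48 to 62 mm from the stand's middle on its -x side; to be left where it is
There are look-alikes about, which are no part of the job. Leave any purple or turquoise look-alike of the old_cartridge alone.

How it is judged:
By the outcome, as a careful person would: the job done as asked, in the order asked, and still so for the second after the job is handed in, with the robot touching nothing.
It also fails if it takes over 72 s, if anything falls off the work surface, if the arm or the gripper's body presses on something with over 40 N, if the wrist force passes 120 N, or if a joint passes its speed limit or range.

## Working session

There is one attempt and no reset: what is moved stays moved. The work goes in short steps, Python scripts to look and compute and a tool call to move; the robot and the scene stay as the last step left them, time stands still between calls to the robot, and variables do not carry over. Pictures are saved under pics/ and viewed, at most 10 in all, crops included, and the job is handed in when it is done.

Besides the shell and the picture viewer there is one more tool, called after "Call:" by a JSON object that holds its "method" and its "body", one argument or row to a line. apply_moves: Moves the arm, as the interface text tells. Its arguments: {"type":"object","properties":{"steps":{"type":"array"},"grip_force":{"type":"number"}},"required":["steps"]}

```bash
mkdir -p pics; cat > h.py <<'E'
import numpy as np, cv2
from scipy.spatial.transform import Rotation as Ro
from plant import robot, eyes
def ray(cam,uv):
    c=eyes.calibration(cam);K,R,t=map(np.array,(c['K'],c['R'],c['t']))
    d=R.T@np.linalg.inv(K)@np.array([uv[0],uv[1],1.]);return -R.T@t,d
def at_z(cam,uv,z):
    o,d=ray(cam,uv);return o+d*(z-o[2])/d[2]
def proj(cam,X):
    c=eyes.calibration(cam);K,R,t=map(np.array,(c['K'],c['R'],c['t']))
    p=K@(R@np.array(X)+t);return p[:2]/p[2]
E
python3 - <<'E'
from h import *
for c in ('side','top'):
    im=eyes.read_camera(c);cv2.imwrite(f'pics/{c}0.png',im[:,:,::-1])
    for n,z in [('cartridge',.02),('socket_mouth',.06),('module',0),('keeper_pivot',.194),('keeper_knob',.214),('stand',0),('free_place',.056),('old_cartridge',.016)]:
        for r in eyes.place_of(c,n)[:4]: print(c,n,np.round(r['xy']),round(r['conf'],2),at_z(c,r['xy'],z).round(3))
s=robot.read_state();print(s,robot.grip_point_offset)
E
```

```text
side socket_mouth [352. 214.] 0.96 [ 0.519 -0.171  0.06 ]
side module [351. 232.] 0.68 [ 0.52  -0.169 -0.   ]
side keeper_pivot [387. 170.] 0.95 [ 0.441 -0.169  0.194]
side keeper_pivot [293. 338.] 0.41 [0.584 0.302 0.194]
side keeper_knob [336. 166.] 0.63 [ 0.557 -0.146  0.214]
side stand [321. 335.] 0.85 [0.561 0.155 0.   ]
side free_place [344. 310.] 0.64 [0.515 0.13  0.056]
side old_cartridge [294. 338.] 0.85 [0.612 0.178 0.016]
side old_cartridge [225. 396.] 0.8 [0.718 0.315 0.016]
side old_cartridge [273. 401.] 0.66 [0.629 0.316 0.016]
top cartridge [418. 272.] 0.84 [ 0.521 -0.168  0.02 ]
top socket_mouth [427. 270.] 0.58 [ 0.52  -0.179  0.06 ]
top socket_mouth [262. 238.] 0.42 [0.598 0.172 0.06 ]
top module [416. 273.] 0.84 [ 0.519 -0.167  0.   ]
top keeper_pivot [444. 305.] 0.62 [ 0.438 -0.18   0.194]
top keeper_knob [274. 258.] 0.75 [0.529 0.129 0.214]
top keeper_knob [423. 241.] 0.69 [ 0.555 -0.145  0.214]
top stand [274. 258.] 0.78 [0.561 0.153 0.   ]
top old_cartridge [203. 231.] 0.79 [0.627 0.315 0.016]
top old_cartridge [262. 238.] 0.64 [0.607 0.18  0.016]
top old_cartridge [207. 192.] 0.61 [0.718 0.308 0.016]
{'t': 0.9, 'q': array([ 1.13661017e+00,  1.30392225e-01,  1.48819469e+00,  4.18095240e-05,
        1.52299431e+00, -8.53994816e-02]), 'dq': array([0.0001583 , 0.00107145, 0.0009287 , 0.00015378, 0.00109648,
       0.00183366]), 'joint_torque': array([-1.14182301e-03, -5.59767830e+01, -4.92046845e+01,  7.66634010e-02,
        2.29248177e-02,  5.74340916e-06]), 'tool_pos': array([0.20502317, 0.56389603, 0.21864279]), 'orientation': array([-5.45096564e-01, -3.09390352e+00, -3.42013750e-05]), 'force': array([ 0.66358874, -0.71365556, -0.34496559]), 'wrist_torque': array([-0.03448284,  0.00687088, -0.01244858]), 'gripper_force': 0.0, 'opening': 0.09284775786525948} 0.0188
```

View pics/side0.png

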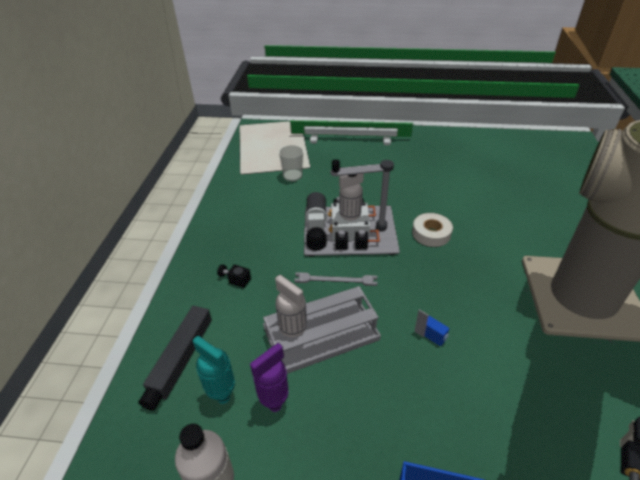

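View pics/top0.png

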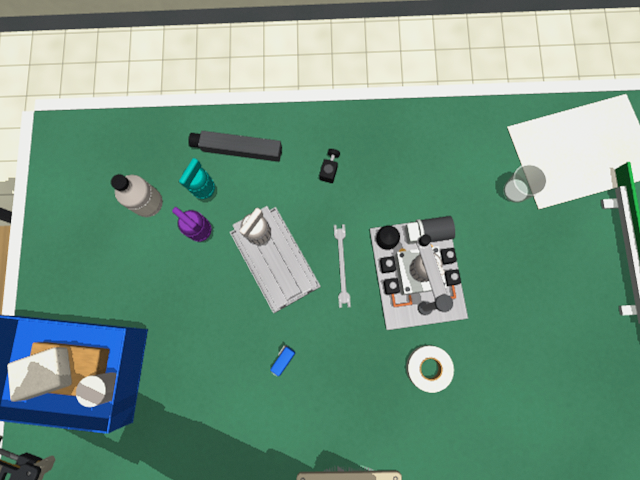

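The side view shows the module with its white cartridge at (350,200), the arm knob at (336,166), and the post top at (387,166). The stand, with the white old cartridge, is at (291,310), and the purple and turquoise look-alikes are at (271,378) and (215,370). In the top view the module is at (420,270), the stand at (275,258), and the white old cartridge hangs in the stand at (257,226). The turquoise (198,180) and purple (192,225) ones stand loose on the bench. The white one under the arm is the one to move. I'll confirm this in an enlarged crop.

```bash
python3 - <<'E'
from h import *
a=cv2.imread('pics/top0.png');b=cv2.imread('pics/side0.png')
A=cv2.resize(a[205:335,365:475],None,fx=4.5,fy=4.5,interpolation=cv2.INTER_CUBIC)
B=cv2.resize(b[150:260,300:400],(300,330),interpolation=cv2.INTER_CUBIC)
C=cv2.resize(a[200:315,225:325],(300,345)[::1],interpolation=cv2.INTER_CUBIC)[:255]
o=np.zeros((585,800,3),np.uint8);o[:585,:495]=A;o[:330,498:798]=B;o[330:585,498:798]=C
cv2.imwrite('pics/crop1.png',o)
E
```

```text
(no output)
```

View pics/crop1.png

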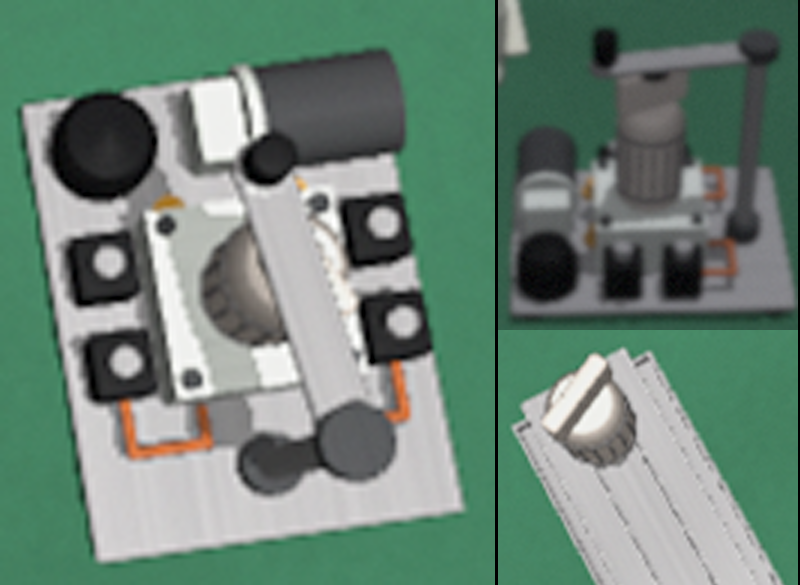

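The white cartridge sits in the module under the arm, which hides its handle, so the handle runs roughly along the arm. The white old one hangs at the far end of the stand. Next I'll work out the geometry and plan the move to the knob.

```bash
cat >> h.py <<'E'
def tri(u,v):  # side px, top px
    (o1,d1),(o2,d2)=ray('side',u),ray('top',v)
    d1=d1/np.linalg.norm(d1);d2=d2/np.linalg.norm(d2)
    s=np.linalg.lstsq(np.c_[d1,-d2],o2-o1,rcond=None)[0]
    p,q=o1+s[0]*d1,o2+s[1]*d2;return (p+q)/2,np.linalg.norm(p-q)
def plan(pos,yaw=None,show=True):
    """tool-frame shift (30mm units) and yaw turn (6deg units) to TCP pos, tool y at world angle yaw deg (z down)"""
    s=robot.read_state();R=Ro.from_rotvec(s['orientation']).as_matrix()
    cy=np.degrees(np.arctan2(R[1,1],R[0,1]))
    d=R.T@(np.array(pos)-s['tool_pos'])/.03
    out='t %.2f tcp %s yaw_y %.1f tilt %.3f d %s'%(s['t'],s['tool_pos'].round(4),cy,R[2,2],d.round(2))
    if yaw is not None: out+=' az %.2f'%(-((yaw-cy+180)%360-180)/6)
    print(out,'F',s['force'].round(1),'T',s['wrist_torque'].round(2),'open %.4f'%s['opening'],'q',s['q'].round(2))
E
python3 - <<'E'
from h import *
f=lambda x,y:(365+x/4.5,205+y/4.5)
P=[at_z('top',f(*p),.01)[:2] for p in [(22,105),(98,560),(463,510)]]
print(np.round(P,3)); d=P[0]-P[1]; print('module yaw',np.degrees(np.arctan2(d[1],d[0])), np.linalg.norm(d)); e=P[1]-P[2];print(np.degrees(np.arctan2(-e[0],e[1])),np.linalg.norm(e))
print('knob top',at_z('top',f(270,158),.2275), 'hub top',at_z('top',f(355,440),.208))
print('hub side',at_z('side',(300+758/3-498/3,150+46/3),.208),'knob side top',at_z('side',(300+(605-498)/3,150+35/3),.2275))
g=lambda x,y:(225+(x-498)/3,200+(y-330)/3)
# stand edges from crop/ image
for a,b in [((232,233),(277,311)),((270,207),(319,288))]:
    a,b=at_z('top',a,.05),at_z('top',b,.05);d=b-a;print('stand edge',a.round(3),b.round(3),np.degrees(np.arctan2(d[1],d[0])),np.linalg.norm(d))
print('old handle',at_z('top',g(555,420),.18),at_z('top',g(597,362),.18))
plan([.556,-.1455,.25],14)
E
```

```text
[[ 0.623 -0.067]
 [ 0.396 -0.094]
 [ 0.417 -0.272]]
module yaw 6.8891367466509985 0.22877418227677865
6.5020130188393 0.17892379221938368
knob top [ 0.55302065 -0.14647996  0.2275    ] hub top [ 0.44083432 -0.17699308  0.208     ]
hub side [ 0.44379817 -0.16780675  0.208     ] knob side top [ 0.55684975 -0.14308112  0.2275    ]
stand edge [0.613 0.241 0.05 ] [0.44  0.142 0.05 ] -150.24541009440952 0.19922511206001592
stand edge [0.67  0.156 0.05 ] [0.487 0.051 0.05 ] -150.06052103910147 0.21097838789584664
old handle [0.59081384 0.19127428 0.18      ] [0.62866217 0.16409254 0.18      ]
t 0.90 tcp [0.205  0.5639 0.2186] yaw_y 70.0 tilt -1.000 d [-19.08 -18.22  -1.05] az 9.34 F [ 0.7 -0.7 -0.3] T [-0.03  0.01 -0.01] open 0.0928 q [ 1.14  0.13  1.49  0.    1.52 -0.09]
```

Call:
{"method": "apply_moves", "body": {
  "steps": [-0.7,-0.7,-0.4,0,0,0.93,60,-0.75,-0.65,-0.4,0,0,0.93,60,-0.8,-0.55,-0.4,0,0,0.93,60,-0.85,-0.45,-0.4,0,0,0.93,60,-0.9,-0.35,-0.3,0,0,0.93,60,-0.95,-0.25,-0.2,0,0,0.93,60,-1,-0.15,0,0,0,0.93,60,-1,-0.05,0,0,0,0.93,60,-1,0.05,0,0,0,0.93,60,-1,0.15,0,0,0,0.93,60,-1,0.2,0,0,0,0,60,-1,0.2,0,0,0,0,60],
  "grip_force": 10
}}

```text
t: 1.9
tool_pos: [0.3641, 0.242, 0.2819]
orientation: [1.93, 2.479, 0.001]
force: [0.7, -0.5, -0.4]
opening: 0.056
gripper_force: 0.0
```

```bash
python3 -c "
from h import *
plan([.555,-.145,.25],14)"
```

```text
t 1.90 tcp [0.3641 0.242  0.2819] yaw_y 14.2 tilt -1.000 d [-14.07   3.01   1.06] az 0.03 F [ 0.7 -0.5 -0.4] T [-0.01  0.05  0.05] open 0.0560 q [ 0.47 -0.34  1.81  0.    1.67  0.22]
```

Call:
{"method": "apply_moves", "body": {
  "steps": [-1,0.2,0,0,0,0,60,-1,0.2,0,0,0,0,60,-1,0.2,0,0,0,0,60,-1,0.2,0,0,0,0,60,-1,0.2,0,0,0,0,60,-1,0.2,0,0,0,0,60,-1,0.2,0,0,0,0,60,-1,0.2,0,0,0,0,60,-1,0.2,0,0,0,0,60,-1,0.2,0,0,0,0,60,-1,0.2,0.2,0,0,0,60,-0.8,0.2,0.2,0,0,0,60]
}}

```text
t: 2.9
tool_pos: [0.5212, -0.0845, 0.27]
orientation: [1.93, 2.477, 0.0]
force: [1.2, -0.0, 0.5]
opening: 0.0555
gripper_force: 0.0
```

```bash
python3 -c "
from h import *
plan([.555,-.145,.205],14)"
```

```text
t 2.90 tcp [ 0.5212 -0.0845  0.27  ] yaw_y 14.2 tilt -1.000 d [-2.23  0.6   2.17] az 0.03 F [ 1.2 -0.   0.5] T [-0.03  0.06  0.03] open 0.0555 q [-0.26 -0.08  1.61 -0.    1.61 -0.5 ]
```

Call:
{"method": "apply_moves", "body": {
  "steps": [-0.8,0.2,0,0,0,0,60,-0.8,0.2,0,0,0,0,60,-0.63,0.2,0.4,0,0,0,60,0,0,0.8,0,0,0,60,0,0,0.6,0,0,0,60,0,0,0.35,0,0,0,60,0,0,0,0,0,0,60]
}}

```text
t: 3.48
tool_pos: [0.5526, -0.1421, 0.2019]
orientation: [-1.927, -2.475, 0.003]
force: [0.1, -1.0, 0.0]
opening: 0.0556
gripper_force: 0.0
```

```bash
python3 - <<'E'
from h import *
plan([.555,-.145,.205],14)
b=cv2.cvtColor(eyes.read_camera('side'),cv2.COLOR_RGB2BGR)
a=cv2.cvtColor(eyes.read_camera('top'),cv2.COLOR_RGB2BGR)
o=np.hstack([cv2.resize(b[110:240,290:400],(400,473),interpolation=2),cv2.resize(a[200:330,370:480],(400,473),interpolation=2)])
cv2.imwrite('pics/k1.png',o)
E
```

```text
t 3.48 tcp [ 0.5526 -0.1421  0.2019] yaw_y 14.2 tilt -1.000 d [-0.11  0.05 -0.1 ] az 0.03 F [ 0.1 -1.   0. ] T [-0.06  0.05  0.04] open 0.0556 q [-0.34  0.06  1.59  0.    1.49 -0.59]
```

View pics/k1.png

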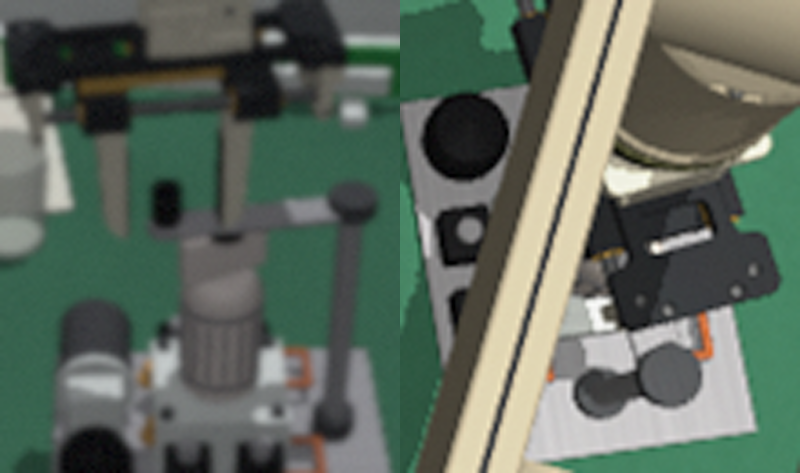

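The side view shows the fingers on either side of the black knob (165,205 in the crop). Grip it and swing.

Call:
{"method": "apply_moves", "body": {
  "steps": [-0.1,0,-0.1,0,0,0,10,0,0,0,0,0,0,10,0,0,0,0,0,0,10,0,0,0,0,0,0,10,0.41,-0.02,0,0,0,-1,10,0.41,-0.02,0,0,0,-1,10,0.41,-0.02,0,0,0,-1,10,0.41,-0.02,0,0,0,-1,10]
}}

```text
t: 4.25
tool_pos: [0.5335, -0.101, 0.2084]
orientation: [1.364, 2.829, 0.0]
force: [-0.0, -0.2, 0.5]
opening: 0.0104
gripper_force: 0.0
```

```bash
python3 - <<'E'
from h import *
plan([.555,-.145,.205],14)
b=cv2.cvtColor(eyes.read_camera('side'),cv2.COLOR_RGB2BGR)
a=cv2.cvtColor(eyes.read_camera('top'),cv2.COLOR_RGB2BGR)
for c in('side','top'):
  for n,z in (('keeper_knob',.214),('keeper_pivot',.194)):
    for r in eyes.place_of(c,n)[:2]: print(c,n,np.round(r['xy']),round(r['conf'],2),at_z(c,r['xy'],z).round(3))
o=np.hstack([cv2.resize(b[110:240,290:400],(400,473),interpolation=2),cv2.resize(a[200:330,370:480],(400,473),interpolation=2)])
cv2.imwrite('pics/k2.png',o)
E
```

```text
t 4.25 tcp [ 0.5335 -0.101   0.2084] yaw_y 38.5 tilt -1.000 d [-1.59 -0.35  0.11] az 4.09 F [-0.  -0.2  0.5] T [-0.08  0.04  0.03] open 0.0104 q [-0.28 -0.02  1.66  0.    1.5  -0.95]
side keeper_knob [335. 164.] 0.65 [ 0.56  -0.155  0.214]
side keeper_pivot [388. 167.] 0.81 [ 0.44  -0.181  0.194]
```

View pics/k2.png

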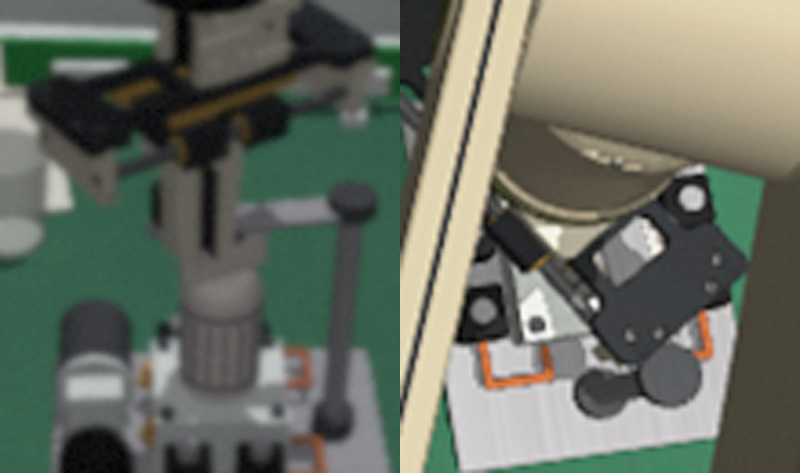

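The fingers closed on the near side of the knob, which is still at about (158,205) in the crop. I'll triangulate it from the first pictures.

```bash
python3 - <<'E'
from h import *
f=lambda x,y:(365+x/4.5,205+y/4.5); s=lambda x,y:(300+(x-498)/3,150+y/3)
print('knob top',tri(s(606,34),f(268,152)),'knob det',tri((336,166),(423,241)),'hub',tri(s(758,40),f(355,440)),'hub det',tri((387,170),(444,305)))
print('socket',tri((352,214),(427,270)),at_z('side',(352,214),.06))
# validate calibration against own TCP in the k1 view
print(proj('side',[.5526,-.1421,.2019]),proj('side',[.558,-.152,.227]),proj('top',[.558,-.152,.227]))
plan([.557,-.151,.205],14)
E
```

```text
knob top (array([ 0.55604175, -0.14608496,  0.22638044]), np.float64(0.0006643103233173155)) knob det (array([ 0.55507857, -0.1454442 ,  0.21439695]), np.float64(0.0023977510294492304)) hub (array([ 0.4423315 , -0.17741718,  0.2068579 ]), np.float64(0.0028807221099471677)) hub det (array([ 0.43966283, -0.18222869,  0.18569736]), np.float64(0.0034151490797338616))
socket (array([ 0.51914177, -0.18216129,  0.04943199]), np.float64(0.0020560076484889673)) [ 0.51764521 -0.16904627  0.06      ]
[337.46805687 171.71283672] [335.49655312 159.62809055] [427.83630643 237.38514812]
t 4.55 tcp [ 0.5339 -0.1021  0.2083] yaw_y 38.0 tilt -1.000 d [-1.76 -0.4   0.11] az 4.01 F [-0.3 -0.7 -0.2] T [-0.02  0.01  0.  ] open 0.0094 q [-0.28 -0.02  1.66 -0.    1.5  -0.95]
```

The position was right. The fingers simply hadn't finished closing before the arm moved. Regrip with a longer wait.

Call:
{"method": "apply_moves", "body": {
  "steps": [0,0,0,0,0,1,60,0,0,0,0,0,1,60,0,0,0,0,0,1,60,0,0,0,0,0,1,60,0,0,0,0,0,0,60,0,0.36,0.05,0,0,0,60,-0.5,0,0.05,0,0,0,60,-0.6,0,0,0,0,0,60,-0.5,0,0,0,0,0,60,0,0,0,0,0,0,10,0,0,0,0,0,0,10,0,0,0,0,0,0,10]
}}

```text
t: 5.55
tool_pos: [0.5556, -0.1457, 0.205]
orientation: [-1.93, -2.478, -0.0]
force: [-0.1, 0.6, 0.7]
opening: 0.0403
gripper_force: 0.0
```

Call:
{"method": "apply_moves", "body": {
  "steps": [0,0,0,0,0,0,10,0,0,0,0,0,0,10,0,0,0,0,0,0,10,0,0,0,0,0,0,10]
}}

```text
t: 5.88
tool_pos: [0.5563, -0.1448, 0.2053]
orientation: [1.928, 2.479, 0.002]
force: [2.9, 1.5, -0.8]
opening: 0.0197
gripper_force: 10.0
```

Call:
{"method": "apply_moves", "body": {
  "steps": [0.41,-0.02,0,0,0,-1,10,0.41,-0.02,0,0,0,-1,10,0.41,-0.02,0,0,0,-1,10,0.41,-0.02,0,0,0,-1,10,0.41,-0.02,0,0,0,-1,10,0.41,-0.02,0,0,0,-1,10,0.41,-0.02,0,0,0,-1,10,0.41,-0.02,0,0,0,-1,10,0.41,-0.02,0,0,0,-1,10,0.41,-0.02,0,0,0,-1,10,0.41,-0.02,0,0,0,-1,10,0.41,-0.02,0,0,0,-1,10]
}}

```text
t: 6.88
tool_pos: [0.4488, -0.0583, 0.205]
orientation: [-0.097, -3.139, 0.007]
force: [0.3, -11.8, -2.3]
opening: 0.0195
gripper_force: 10.0
```

Call:
{"method": "apply_moves", "body": {
  "steps": [0.41,-0.02,0,0,0,-1,10,0.41,-0.02,0,0,0,-1,10,0,0,0,0,0,0,55,0,0,0,0,0,0,55,0,0,0,0,0,0,55,0,0,0,0,0,0,55,0,0,-0.7,0,0,0,55,0,0,-1,0,0,0,55,0,0,-1,0,0,0,55,0,0,-0.5,0,0,0,55]
}}

```text
t: 7.72
tool_pos: [0.4263, -0.0573, 0.3048]
orientation: [-0.225, 3.13, -0.002]
force: [0.4, -0.2, 0.5]
opening: 0.0513
gripper_force: 0.0
```

Call:
{"method": "apply_moves", "body": {
  "steps": [0,1,0,0,0,0,55,0,1,0,0,0,0,55,0,1,0,0,0,0,55,0,1,0,0,0,0,55,0,1,0,0,0,0,55,0,0.8,0,0,0,0,55]
}}

```text
t: 8.22
tool_pos: [0.4, 0.117, 0.3012]
orientation: [-0.226, 3.133, 0.001]
force: [0.8, -0.1, 0.1]
opening: 0.0511
gripper_force: 0.0
```

```bash
python3 - <<'E'
from h import *
plan([.52,-.168,.25],104)
b=cv2.cvtColor(eyes.read_camera('side'),cv2.COLOR_RGB2BGR)
a=cv2.cvtColor(eyes.read_camera('top'),cv2.COLOR_RGB2BGR)
cv2.imwrite('pics/side2.png',b);cv2.imwrite('pics/top2.png',a)
for c in('side','top'):
  for n,z in (('keeper_knob',.214),('keeper_pivot',.194),('cartridge',.02),('socket_mouth',.06)):
    for r in eyes.place_of(c,n)[:2]: print(c,n,np.round(r['xy']),round(r['conf'],2),at_z(c,r['xy'],z).round(3))
o=np.hstack([cv2.resize(b[150:260,300:400],(300,330),interpolation=2),cv2.resize(a[205:335,365:475],(495,585),interpolation=2)[100:430]])
cv2.imwrite('pics/k3.png',o)
E
```

```text
t 8.22 tcp [0.4    0.117  0.3012] yaw_y 98.2 tilt -1.000 d [-2.6  -9.98  1.7 ] az -0.96 F [ 0.8 -0.1  0.1] T [-0.01 -0.04 -0.  ] open 0.0511 q [ 0.16 -0.4   1.82  0.    1.72 -1.55]
side keeper_knob [394. 192.] 0.94 [ 0.43  -0.06   0.214]
side keeper_pivot [387. 168.] 0.79 [ 0.443 -0.177  0.194]
side cartridge [349. 225.] 0.56 [ 0.524 -0.173  0.02 ]
side socket_mouth [350. 212.] 0.67 [ 0.522 -0.175  0.06 ]
top keeper_knob [378. 313.] 0.69 [ 0.425 -0.057  0.214]
top keeper_pivot [445. 304.] 0.94 [ 0.439 -0.182  0.194]
top cartridge [419. 271.] 0.78 [ 0.523 -0.17   0.02 ]
top cartridge [273. 257.] 0.17 [0.562 0.153 0.02 ]
top socket_mouth [422. 270.] 0.95 [ 0.519 -0.17   0.06 ]
```

View pics/k3.png

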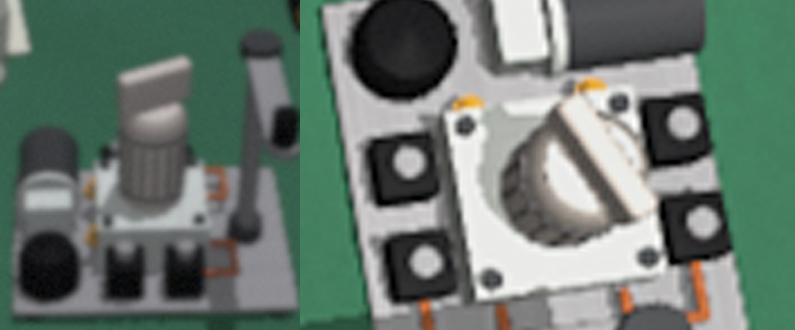

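The arm is clear: its knob is at (285,128) in the left crop. The handle's top face runs from (563,110) to (644,204) in the right crop. I'll convert that to a pose.

```bash
python3 - <<'E'
from h import *
g=lambda x,y:at_z('top',((x-300)/4.5+365,(y+100)/4.5+205),.184)
for p,q in [((563,110),(644,204)),((575,98),(655,190)),((550,120),(632,218))]:
    a,b=g(*p),g(*q);d=a-b;print(a.round(4),b.round(4),((a+b)/2).round(4),np.degrees(np.arctan2(d[1],d[0])),np.linalg.norm(d))
# side: handle top edge ends
s=lambda x,y:at_z('side',(300+x/3,150+y/3),.184)
print(s(119,74),s(190,58))
plan([.521,-.170,.25],120)
E
```

```text
[ 0.5389 -0.1509  0.184 ] [ 0.4984 -0.1819  0.184 ] [ 0.5186 -0.1664  0.184 ] 37.489988364360805 0.05099348333326125
[ 0.5438 -0.1562  0.184 ] [ 0.5041 -0.1869  0.184 ] [ 0.524  -0.1715  0.184 ] 37.6807866942879 0.05015578440065311
[ 0.5348 -0.1452  0.184 ] [ 0.4927 -0.1765  0.184 ] [ 0.5137 -0.1609  0.184 ] 36.70497067348525 0.05247980278905904
[ 0.54866787 -0.15693398  0.184     ] [ 0.49573571 -0.18320183  0.184     ]
t 8.72 tcp [0.4006 0.114  0.3011] yaw_y 98.1 tilt -1.000 d [-2.63 -9.94  1.7 ] az -3.65 F [0.2 0.5 0.3] T [ 0.01  0.03 -0.01] open 0.0512 q [ 0.15 -0.4   1.82 -0.    1.72 -1.56]
```

Call:
{"method": "apply_moves", "body": {
  "steps": [-0.2,-0.78,0,0,0,1,55,-0.3,-0.75,0,0,0,1,55,-0.36,-0.71,0,0,0,1,55,-0.44,-0.67,0,0,0,1,55,-0.5,-0.62,0,0,0,1,55,-0.56,-0.57,0,0,0,1,55,-0.62,-0.5,0,0,0,1,55,-0.67,-0.43,0,0,0,1,55,-0.71,-0.36,0,0,0,1,55,-0.75,-0.28,0,0,0,1,55,-0.78,-0.2,0,0,0,1,55,-0.79,-0.1,0,0,0,1,55]
}}

```text
t: 9.72
tool_pos: [0.5152, -0.1512, 0.301]
orientation: [-1.669, -2.662, 0.0]
force: [0.6, 0.3, 1.0]
opening: 0.0511
gripper_force: 0.0
```

Call:
{"method": "apply_moves", "body": {
  "steps": [0,0,0,0,0,1,55,0,0,0,0,0,1,55,0,0,0,0,0,1,55,0,0,0,0,0,1,55,0,0,0,0,0,1,55,0,0,0,0,0,1,55,0,0,0,0,0,1,55,0,0,0,0,0,1,55,0,0,0,0,0,1,55,0,0,0,0,0,1,55,0,0,0,0,0,1,55,0,0,0,0,0,1,55]
}}

```text
t: 10.72
tool_pos: [0.5149, -0.15, 0.301]
orientation: [-2.914, -1.173, 0.0]
force: [1.0, -0.4, -0.4]
opening: 0.0513
gripper_force: 0.0
```

```bash
python3 -c "
from h import *
plan([.519,-.167,.156],-56)"
```

```text
t 10.72 tcp [ 0.5149 -0.15    0.301 ] yaw_y -46.2 tilt -1.000 d [-0.29  0.5   4.83] az 1.64 F [ 1.  -0.4 -0.4] T [-0.03  0.14  0.01] open 0.0513 q [-0.38 -0.06  1.54 -0.    1.67  0.43]
```

Call:
{"method": "apply_moves", "body": {
  "steps": [-0.15,0.25,0.7,0,0,0.8,55,-0.14,0.25,0.8,0,0,0.8,55,0,0,1,0,0,0,55,0,0,1,0,0,0,55,0,0,0.8,0,0,0,55,0,0,0.53,0,0,0,55,0,0,0,0,0,0,0,0,0,0,0,0,0,0,0,0,0,0,0,0,0,0,0,0,0,0,0,0,0,0,0,0,0,0,0,0,0,0,0,0,0,0],
  "grip_force": 10
}}

```text
t: 11.72
tool_pos: [0.52, -0.1672, 0.158]
orientation: [2.996, 0.934, 0.004]
force: [4.5, -7.1, 1.0]
opening: 0.016
gripper_force: 4.4
```

```bash
python3 -c "
from h import *
plan([.519,-.167,.156],-56)"
```

```text
t 11.72 tcp [ 0.52   -0.1672  0.158 ] yaw_y -55.4 tilt -1.000 d [-0.02 -0.02  0.07] az 0.10 F [ 4.5 -7.1  1. ] T [-1.33 -0.79 -0.14] open 0.0160 q [-0.4   0.02  1.72 -0.    1.4   0.56]
```

Call:
{"method": "apply_moves", "body": {
  "steps": [0,0.06,0,0,0,0,0,0,0,0,0,0,0,0,0,0,0,0,0,0,0],
  "grip_force": 20
}}

```text
t: 11.97
tool_pos: [0.5207, -0.1681, 0.158]
orientation: [2.998, 0.934, 0.003]
force: [0.9, -0.3, 6.3]
opening: 0.0139
gripper_force: 19.7
```

```bash
python3 -c "
from h import *
plan([.519,-.167,.156],-56)"
```

```text
t 11.97 tcp [ 0.5207 -0.1681  0.158 ] yaw_y -55.4 tilt -1.000 d [-0.02 -0.06  0.07] az 0.10 F [ 0.9 -0.3  6.3] T [-0.06  0.2  -0.18] open 0.0139 q [-0.41  0.02  1.71  0.    1.4   0.56]
```

Centred on the handle. Firm grip, then a small upward preload.

Call:
{"method": "apply_moves", "body": {
  "steps": [0,0,0,0,0,0,0,0,0,0,0,0,0,0,0,0,-0.05,0,0,0,0,0,0,-0.05,0,0,0,0,0,0,0,0,0,0,0],
  "grip_force": 60
}}

```text
t: 12.38
tool_pos: [0.52, -0.168, 0.1581]
orientation: [2.999, 0.935, 0.001]
force: [6.7, -4.0, -10.3]
opening: 0.0135
gripper_force: 59.6
```

```bash
python3 -c "
from h import *
plan([.519,-.167,.156],-56)"
```

```text
t 12.38 tcp [ 0.52   -0.168   0.1581] yaw_y -55.4 tilt -1.000 d [-0.01 -0.05  0.07] az 0.10 F [  6.7  -4.  -10.3] T [-0.99 -1.39  0.1 ] open 0.0135 q [-0.41  0.02  1.71 -0.    1.41  0.56]
```

Call:
{"method": "apply_moves", "body": {
  "steps": [0,0.04,-0.03,0,0,0.5,0,0,0,-0.03,0,0,1,0,0,0,-0.01,0,0,1,0,0,0,-0.01,0,0,1,0,0,0,-0.01,0,0,1,0,0,0,-0.01,0,0,1,0]
}}

```text
t: 12.88
tool_pos: [0.5197, -0.1677, 0.1595]
orientation: [-3.139, -0.037, 0.003]
force: [6.1, -0.8, -16.3]
opening: 0.0138
gripper_force: 60.1
```

```bash
python3 -c "
from h import *
plan([.519,-.167,.156],-56)"
```

```text
t 12.88 tcp [ 0.5197 -0.1677  0.1595] yaw_y -88.6 tilt -1.000 d [-0.02 -0.02  0.12] az -5.44 F [  6.1  -0.8 -16.3] T [-0.03 -1.6   0.38] open 0.0138 q [-0.41  0.02  1.71  0.    1.41  1.14]
```

Call:
{"method": "apply_moves", "body": {
  "steps": [0,0,-0.015,0,0,-1,0,0,0,-0.015,0,0,-1,0,0,0,-0.012,0,0,-1,0,0,0,-0.012,0,0,-1,0,0,0,-0.012,0,0,-1,0,0,0,-0.012,0,0,-1,0,0,0,-0.012,0,0,-1,0,0,0,-0.012,0,0,-1,0,0,0,-0.012,0,0,-1,0,0,0,-0.012,0,0,-1,0,0,0,-0.012,0,0,-1,0,0,0,-0.012,0,0,-1,0]
}}

```text
t: 13.88
tool_pos: [0.5196, -0.1682, 0.1632]
orientation: [-2.509, -1.887, 0.001]
force: [8.2, -3.1, -21.7]
opening: 0.0141
gripper_force: 60.2
```

```bash
python3 -c "
from h import *
plan([.519,-.167,.156],-56)"
```

```text
t 13.88 tcp [ 0.5196 -0.1682  0.1632] yaw_y -16.1 tilt -1.000 d [ 0.03 -0.03  0.24] az 6.65 F [  8.2  -3.1 -21.7] T [-0.92 -2.37 -0.4 ] open 0.0141 q [-0.41  0.02  1.71  0.    1.42 -0.13]
```

Call:
{"method": "apply_moves", "body": {
  "steps": [0,0.05,-0.01,0,0,1,0,0,0,-0.01,0,0,1,0,0,0,-0.01,0,0,1,0,0,0,-0.01,0,0,1,0,0,0,-0.01,0,0,1,0,0,0,-0.01,0,0,1,0,0,0,-0.01,0,0,1,0,0,0,-0.01,0,0,1,0,0,0,-0.01,0,0,1,0,0,0,-0.01,0,0,1,0,0,0,-0.01,0,0,1,0,0,0,-0.01,0,0,1,0]
}}

```text
t: 14.88
tool_pos: [0.5201, -0.1678, 0.1665]
orientation: [-3.138, -0.037, 0.008]
force: [4.0, -0.5, -18.3]
opening: 0.0135
gripper_force: 60.1
```

Call:
{"method": "apply_moves", "body": {
  "steps": [0,0,-0.01,0,0,-1,0,0,0,-0.01,0,0,-1,0,0,0,-0.01,0,0,-1,0,0,0,-0.01,0,0,-1,0,0,0,-0.01,0,0,-1,0,0,0,-0.01,0,0,-1,0,0,0,-0.01,0,0,-1,0,0,0,-0.01,0,0,-1,0,0,0,-0.01,0,0,-1,0,0,0,-0.01,0,0,-1,0,0,0,-0.01,0,0,-1,0,0,0,-0.01,0,0,-1,0]
}}

```text
t: 15.88
tool_pos: [0.5204, -0.1684, 0.17]
orientation: [-2.508, -1.886, 0.003]
force: [6.2, -2.3, -21.7]
opening: 0.0133
gripper_force: 60.1
```

```bash
python3 -c "
from h import *
plan([.519,-.167,.156],-56)"
```

```text
t 15.88 tcp [ 0.5204 -0.1684  0.17  ] yaw_y -16.1 tilt -1.000 d [ 0.03 -0.06  0.47] az 6.65 F [  6.2  -2.3 -21.7] T [-0.86 -1.77 -0.39] open 0.0133 q [-0.41  0.02  1.69  0.    1.43 -0.13]
```

Call:
{"method": "apply_moves", "body": {
  "steps": [0,0.03,-0.01,0,0,1,0,0,0,-0.01,0,0,1,0,0,0,-0.01,0,0,1,0,0,0,-0.01,0,0,1,0,0,0,-0.01,0,0,1,0,0,0,-0.01,0,0,1,0,0,0,-0.01,0,0,1,0,0,0,-0.01,0,0,1,0,0,0,-0.01,0,0,1,0,0,0,-0.01,0,0,1,0,0,0,-0.01,0,0,1,0,0,0,-0.01,0,0,1,0]
}}

```text
t: 16.88
tool_pos: [0.5205, -0.1679, 0.1732]
orientation: [-3.138, -0.037, 0.01]
force: [3.3, 0.3, -20.2]
opening: 0.0133
gripper_force: 60.1
```

Call:
{"method": "apply_moves", "body": {
  "steps": [0,0,-0.01,0,0,-1,0,0,0,-0.01,0,0,-1,0,0,0,-0.01,0,0,-1,0,0,0,-0.01,0,0,-1,0,0,0,-0.01,0,0,-1,0,0,0,-0.01,0,0,-1,0,0,0,-0.01,0,0,-1,0,0,0,-0.01,0,0,-1,0,0,0,-0.01,0,0,-1,0,0,0,-0.01,0,0,-1,0,0,0,-0.01,0,0,-1,0,0,0,-0.01,0,0,-1,0]
}}

```text
t: 17.88
tool_pos: [0.5208, -0.1685, 0.1766]
orientation: [-2.507, -1.885, 0.004]
force: [5.4, -3.3, -22.8]
opening: 0.0137
gripper_force: 60.0
```

Call:
{"method": "apply_moves", "body": {
  "steps": [0,0,-0.01,0,0,1,0,0,0,-0.01,0,0,1,0,0,0,-0.01,0,0,1,0,0,0,-0.01,0,0,1,0,0,0,-0.01,0,0,1,0,0,0,-0.01,0,0,1,0,0,0,-0.01,0,0,1,0,0,0,-0.01,0,0,1,0,0,0,-0.01,0,0,1,0,0,0,-0.01,0,0,1,0,0,0,-0.01,0,0,1,0,0,0,-0.01,0,0,1,0]
}}

```text
t: 18.88
tool_pos: [0.5204, -0.1679, 0.1801]
orientation: [-3.138, -0.037, 0.01]
force: [3.6, -0.4, -20.9]
opening: 0.0135
gripper_force: 60.1
```

```bash
python3 - <<'E'
from h import *
plan([.519,-.167,.156],-56)
for n in ('module','keeper_pivot','socket_mouth'):
  print(n,[ (c,r['xy'].__repr__(),round(r['conf'],2)) for c in ('side',) for r in eyes.place_of(c,n)[:1]]) if eyes.read_camera('side') is not None else 0
E
```

```text
t 18.88 tcp [ 0.5204 -0.1679  0.1801] yaw_y -88.7 tilt -1.000 d [-0.04 -0.03  0.81] az -5.44 F [  3.6  -0.4 -20.9] T [-0.02 -0.9   0.32] open 0.0135 q [-0.41  0.02  1.68  0.    1.45  1.14]
module [('side', '[348.7, 229.8]', 0.67)]
keeper_pivot [('side', '[388.9, 170.0]', 0.84)]
socket_mouth [('side', '[350.0, 213.0]', 0.7)]
```

Call:
{"method": "apply_moves", "body": {
  "steps": [0,0,-0.01,0,0,-1,0,0,0,-0.01,0,0,-1,0,0,0,-0.01,0,0,-1,0,0,0,-0.01,0,0,-1,0,0,0,-0.01,0,0,-1,0,0,0,-0.01,0,0,-1,0,0,0,-0.01,0,0,-1,0,0,0,-0.01,0,0,-1,0,0,0,-0.01,0,0,-1,0,0,0,-0.01,0,0,-1,0,0,0,-0.01,0,0,-1,0,0,0,-0.01,0,0,-1,0]
}}

```text
t: 20.18
tool_pos: [0.5217, -0.1691, 0.1873]
orientation: [-2.505, -1.892, 0.002]
force: [0.5, -0.6, -13.8]
opening: 0.0136
gripper_force: 59.9
```

Call:
{"method": "apply_moves", "body": {
  "steps": [0,0,-0.01,0,0,1,0,0,0,-0.01,0,0,1,0,0,0,-0.01,0,0,1,0,0,0,-0.01,0,0,1,0,0,0,-0.01,0,0,1,0,0,0,-0.01,0,0,1,0,0,0,-0.01,0,0,1,0,0,0,-0.01,0,0,1,0,0,0,-0.01,0,0,1,0,0,0,-0.01,0,0,1,0,0,0,-0.01,0,0,1,0,0,0,-0.01,0,0,1,0]
}}

```text
t: 21.18
tool_pos: [0.5219, -0.1686, 0.1922]
orientation: [-3.14, -0.043, 0.003]
force: [-2.8, 2.7, -3.2]
opening: 0.0135
gripper_force: 60.0
```

Call:
{"method": "apply_moves", "body": {
  "steps": [0,0,-0.015,0,0,-1,0,0,0,-0.015,0,0,-1,0,0,0,-0.015,0,0,-1,0,0,0,-0.015,0,0,-1,0,0,0,-0.015,0,0,-1,0,0,0,-0.015,0,0,-1,0,0,0,-0.015,0,0,-1,0,0,0,-0.015,0,0,-1,0,0,0,-0.015,0,0,-1,0,0,0,-0.015,0,0,-1,0,0,0,-0.015,0,0,-1,0,0,0,-0.015,0,0,-1,0]
}}

```text
t: 22.18
tool_pos: [0.5232, -0.1697, 0.1992]
orientation: [2.505, 1.893, 0.001]
force: [0.2, -0.3, -3.3]
opening: 0.0138
gripper_force: 60.0
```

The cartridge is free: the force on the tool is now just its weight, about 3.3 N. Lift it clear, and check the stand's pose with an overlay.

Call:
{"method": "apply_moves", "body": {
  "steps": [0,0,-0.4,0,0,0,0,0,0,-0.5,0,0,0,0,0,0,-0.5,0,0,0,0,0,0,-0.5,0,0,0,0,0,0,-0.4,0,0,0,0]
}}

```text
t: 22.6
tool_pos: [0.5233, -0.1697, 0.2699]
orientation: [2.514, 1.879, 0.002]
force: [-0.1, 0.3, -3.5]
opening: 0.0136
gripper_force: 60.0
```

```bash
python3 - <<'E'
from h import *
a=cv2.imread('pics/top0.png');x0,y0,s=222,195,5
A=cv2.resize(a[y0:y0+118,x0:x0+105],None,fx=s,fy=s,interpolation=2)
c=np.array([.561,.154]);u=np.array([np.cos(np.radians(-150)),np.sin(np.radians(-150))]);v=np.array([-u[1],u[0]])
P=lambda l,w,z:tuple(int(q) for q in (proj('top',[*(c+l*u+w*v),z])-[x0,y0]+.5)*s)
for w in (-.044,-.018,.018,.044): cv2.line(A,P(-.105,w,.056),P(.105,w,.056),(0,0,255),1)
for l in (-.101,.101):cv2.line(A,P(l,-.018,.056),P(l,.018,.056),(255,0,0),1)
cv2.circle(A,P(.05,0,.056),4,(0,255,0),1)
cv2.imwrite('pics/st.png',A)
plan([.518,.129,.26],-16)
E
```

```text
t 22.60 tcp [ 0.5233 -0.1697  0.2699] yaw_y -16.4 tilt -1.000 d [ 9.5  -2.99  0.31] az -0.07 F [-0.1  0.3 -3.5] T [-0.08  0.09 -0.03] open 0.0136 q [-0.41 -0.02  1.56 -0.    1.61 -0.12]
```

View pics/st.png

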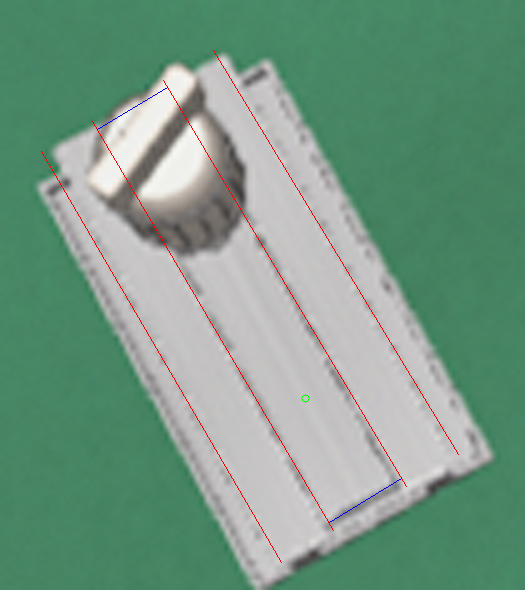

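The overlay fits the slot to within about 1.5 mm, and the free place (305,398) should shift slightly to the right. Carry the cartridge over.

Call:
{"method": "apply_moves", "body": {
  "steps": [0.4,-0.13,0,0,0,0,0,0.8,-0.25,0,0,0,0,0,0.95,-0.3,0,0,0,0,0,0.95,-0.3,0,0,0,0,0,0.95,-0.3,0,0,0,0,0,0.95,-0.3,0,0,0,0,0,0.95,-0.3,0,0,0,0,0,0.95,-0.3,0,0,0,0,0,0.9,-0.28,0,0,0,0,0,0.8,-0.25,0,0,0,0,0,0.55,-0.17,0,0,0,0,0,0.3,-0.1,0.1,0,0,0,0]
}}

```text
t: 23.6
tool_pos: [0.5164, 0.1306, 0.2641]
orientation: [-2.513, -1.884, -0.002]
force: [-0.1, -0.8, -2.7]
opening: 0.0136
gripper_force: 60.0
```

```bash
python3 - <<'E'
from h import *
im=[cv2.cvtColor(eyes.read_camera(c),cv2.COLOR_RGB2BGR) for c in('side','top')]
plan([.5175,.1275,.158],-16.4)
for r in eyes.place_of('side','cartridge')[:2]+eyes.place_of('side','free_place')[:1]+eyes.place_of('side','old_cartridge')[:3]: print(np.round(r['xy'],1),round(r['conf'],2))
t=robot.read_state()['tool_pos'];print(proj('side',t-[0,0,.138]))
o=cv2.resize(im[0][190:380,240:400],(640,600)[::1],interpolation=2)
cv2.imwrite('pics/p1.png',o[:,:])
E
```

```text
t 23.70 tcp [0.5161 0.1293 0.2628] yaw_y -16.3 tilt -1.000 d [-0.05  0.06  3.49] az 0.02 F [-0.6 -0.2 -3.5] T [-0.09  0.06 -0.01] open 0.0137 q [ 0.15 -0.07  1.61  0.    1.6   0.43]
[320.2 333.6] 0.63
[344.9 285.3] 0.57
[341.2 306. ] 0.83
[291.8 338.9] 0.8
[273.5 404.7] 0.8
[344.09356595 285.63872582]
```

View pics/p1.png

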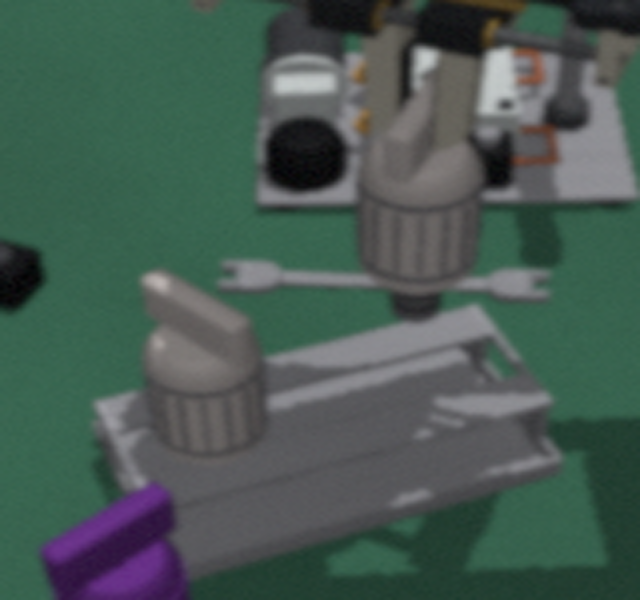

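The cartridge hangs upright from the fingers over the free half of the slot, with its spigot at (415,300) in the crop. The networks' origin matches the prediction to about 1 px. Lower it.

Call:
{"method": "apply_moves", "body": {
  "steps": [-0.05,0.05,0.4,0,0,0,0,0,0,0.7,0,0,0,0,0,0,0.7,0,0,0,0,0,0,0.5,0,0,0,0,0,0,0.3,0,0,0,0,0,0,0.3,0,0,0,0,0,0,0.2,0,0,0,0,0,0,0.1,0,0,0,0,0,0,0,0,0,0,0]
}}

```text
t: 24.6
tool_pos: [0.5178, 0.1258, 0.167]
orientation: [-2.515, -1.882, 0.0]
force: [-0.4, 0.1, -3.6]
opening: 0.0137
gripper_force: 60.0
```

```bash
python3 -c "
from h import *
plan([.5175,.1275,.154],-16.4)"
```

```text
t 24.60 tcp [0.5178 0.1258 0.167 ] yaw_y -16.4 tilt -1.000 d [ 0.05 -0.03  0.43] az 0.00 F [-0.4  0.1 -3.6] T [-0.09  0.13  0.02] open 0.0137 q [ 0.14 -0.02  1.74 -0.    1.42  0.43]
```

Call:
{"method": "apply_moves", "body": {
  "steps": [0.03,0,0.15,0,0,0,0,0,0,0.1,0,0,0,0,0,0,0.1,0,0,0,0,0,0,0.06,0,0,0,0,0,0,0,0,0,0,0]
}}

```text
t: 25.02
tool_pos: [0.518, 0.1269, 0.1547]
orientation: [-2.515, -1.882, 0.001]
force: [0.4, 0.2, -2.8]
opening: 0.014
gripper_force: 60.0
```

Call:
{"method": "apply_moves", "body": {
  "steps": [0,0,0.04,0,0,0,0,0,0,0.04,0,0,0,0,0,0,0.03,0,0,0,0,0,0,0,0,0,0,0]
}}

```text
t: 25.35
tool_pos: [0.5187, 0.127, 0.1544]
orientation: [2.515, 1.882, 0.003]
force: [-7.0, -0.2, 13.8]
opening: 0.0137
gripper_force: 60.0
```

Seated on the rails. Ease off the pressure, open and retreat upward.

Call:
{"method": "apply_moves", "body": {
  "steps": [0,0,-0.06,0,0,0,0,0,0,-0.02,0,0,0,0,0,0,0,0,0,0,30,0,0,0,0,0,0,45,0,0,0,0,0,0,45,0,0,0,0,0,0,45,0,0,-0.4,0,0,0,45,0,0,-0.7,0,0,0,45,0,0,-1,0,0,0,45,0,0,-1,0,0,0,45,0,0,-1,0,0,0,45],
  "grip_force": 10
}}

```text
t: 26.27
tool_pos: [0.5179, 0.1268, 0.2793]
orientation: [2.515, 1.882, 0.0]
force: [0.4, -0.4, 0.3]
opening: 0.0418
gripper_force: 0.0
```

Call:
{"method": "apply_moves", "body": {
  "steps": [-1,0,0,0,0,0,45,-1,0,0,0,0,0,45,-1,-0.5,0,0,0,0,45,-1,-0.5,0,0,0,0,45,-0.5,-0.5,0,0,0,0,45,0,0,0,0,0,0,45]
}}

```text
t: 26.77
tool_pos: [0.4349, 0.0081, 0.2785]
orientation: [2.516, 1.879, 0.0]
force: [-0.7, -0.0, 0.4]
opening: 0.0417
gripper_force: 0.0
```

```bash
python3 - <<'E'
from h import *
b,a=[cv2.cvtColor(eyes.read_camera(c),cv2.COLOR_RGB2BGR) for c in('side','top')]
for c in('side','top'):
  for n,z in (('cartridge',.016),('old_cartridge',.016),('keeper_knob',.214),('module',0)):
    for r in eyes.place_of(c,n)[:2]: print(c,n,np.round(r['xy']),round(r['conf'],2),at_z(c,r['xy'],z).round(3))
o=np.hstack([cv2.resize(b[150:390,220:410],(396,500),interpolation=2),cv2.resize(a[180:345,225:355+0],(394,500),interpolation=2)])
cv2.imwrite('pics/end.png',o);plan([.5,0,.3])
E
```

```text
side cartridge [338. 322.] 0.77 [0.527 0.131 0.016]
side old_cartridge [276. 405.] 0.95 [0.623 0.322 0.016]
side old_cartridge [298. 338.] 0.89 [0.604 0.178 0.016]
side keeper_knob [394. 192.] 0.61 [ 0.429 -0.062  0.214]
side module [349. 231.] 0.66 [ 0.524 -0.172  0.   ]
side module [350. 212.] 0.35 [ 0.527 -0.252  0.   ]
top cartridge [284. 276.] 0.76 [0.519 0.129 0.016]
top old_cartridge [262. 238.] 0.9 [0.607 0.179 0.016]
top old_cartridge [204. 232.] 0.62 [0.624 0.313 0.016]
t 27.27 tcp [0.4371 0.0104 0.2769] yaw_y -16.3 tilt -1.000 d [ 0.26  2.11 -0.77] F [-0.7  0.3  0.2] T [-0.11  0.06 -0.01] open 0.0419 q [-0.09 -0.34  1.82  0.    1.66  0.19]
```

View pics/end.png

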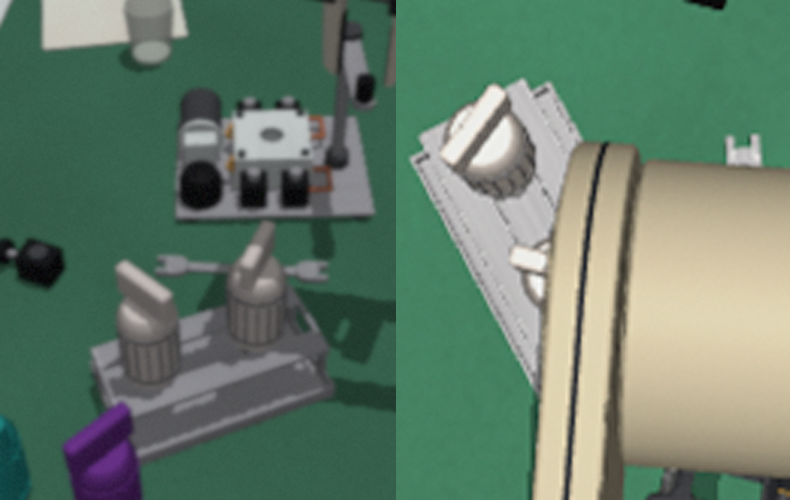

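Both cartridges hang upright in the slot: the new one at (255,290) and the old one at (148,335) in the left crop. The module is in place with its socket empty at (272,135), the hold-down arm is swung clear, and the robot touches nothing.

```bash
python3 -c "
from plant import robot
print(robot.close_job())"
```

```text
the job is handed in; nothing more can be done
None
```

The job is done and handed in at about 27 s: the hold-down arm is swung clear to about 1.56 rad, the stuck cartridge was twisted out with no sign of the module moving, and it now hangs upright in the stand's free place next to the untouched old one; no verdict came back.

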